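# Move a battery pack from the charger to the power unit's dovetail

### The job

Press the red catch pad of the grey charger so that the battery pack is let go, take the pack out, and slide it into the dovetail of the blue power unit until that unit's sprung catch clicks up behind it and holds it. Feel your way: press and push gently, never force the pack or the catches, and leave the other things on the bench where they are. Let go of everything at the end.

Things in the scene. Friction and masses are not known exactly. Their poses are not given: they have to be found in the camera images.
- battery_pack: grey pack, black band, 4 green lights on its rear, 0.32 kg, latched in the charger at the start, axes parallel. Origin under the middle of its black dovetail foot (x +-30 mm, 44 mm wide below, 28 above, 10 high, tapered nose at +x, which goes in first). Body: x -42 to +30, y +-25, z 15 to 65 mm; grip its ribbed sides across y about 44 mm above the origin, so the fingers stay above the rails.
- charger: grey charger, 2 green lamps at the back, fixed; 142 x 91 x 62 mm; origin under the channel's middle; x from mouth to back, y left, z up. Dovetail channel along x at y = 0, floor at z = 22 mm from x = -69; rails from x = -26 mm to the back, up to z = 35 mm, outer sides y = +-34. From x = +53 a 62 mm high housing. The pack sits with its origin at x = +2, z = 22 mm.
- charger_mouth (a point): on the channel floor at x = -26 mm of the charger, where the rails begin. A sprung wedge (the catch, 5 mm high) stands in the floor there, upright face at x = -28 behind the pack's foot. When it is sunk, an ejector pin (4 N, 24 mm above the floor) pushes the pack about 9 mm out over it within 0.5 s, where it cannot latch again; then draw it out along -x with a few N. Clear of the rails with its origin beyond x = -58.
- charger_pad (a point): middle of the top of the charger's red catch pad, 24 x 15 mm, left of the channel near the mouth, at x = -55, y = +45, z = +35 mm of the charger when up. Press straight down: lightly sprung, 2 to 5 N; it lets the pack go at 6 mm; hard end at 12 mm.
- charger_catch (a joint): how far the charger's catch and pad are pressed down, m: 0 up, 0.005 level with the channel floor, 0.012 at the end.
- power_unit: blue power unit with a black knob and two jacks at the back, fixed; its empty channel, axes, sizes and pad are as the charger's. Stop and catch are set together, differently each time: the pack latches with its origin somewhere from x = +2 to +18 mm of the unit (not told; feel it), and meets a hard stop 1.6 mm farther. Sliding home takes 3 to 12 N; contact loads over 28 N are forcing.
- unit_mouth (a point): on the unit's channel floor at x = -26 mm, where the rails begin; the floor in front (x -69 to -43 mm) is an open landing shelf level with it. The mouth is flared 3 mm a side over 14 mm; beyond, the play is 1.3 mm a side. The catch's ramp rises in this region: the nose pushes it down, it stays under the foot and springs up behind it at home; the ejector pushes back with 3 to 5 N.
- unit_catch (a joint): how far the power unit's catch is down, m: 0 up; 0.003 to 0.005 while the pack's foot lies over it; 0 again when the pack has clicked home.
- mallet: round wooden carver's mallet, 220 mm long, 68 mm high, lying behind the work; leave it alone.
- wax_tin: round green and silver tin, 68 mm across and 30 mm high, standing behind the work; origin under its middle; leave it alone.
- offcut_round: round wooden offcut, 57 mm across and 18 mm high, lying behind the work; leave it alone.

How it is judged:
On the way, in this order (a step that is already met when the one before it is completed fails the run):
1. the charger's catch is down and the pack has slipped back over it (value of joint charger_catch above 0.003 m and x of battery_pack in the frame of charger below -0.003 m), for 0.1 s.
2. the pack is out of the charger (distance between battery_pack and charger above 0.09 m), for 0.2 s.
At the end, for the whole second after the job is handed in: The pack sits in the power unit's channel, nose to the back (origin past x = -1 mm and within 4 mm of the middle line of the unit's frame, foot on the deck within 4 mm, lined up within 0.07 rad), the unit's catch is up again behind it (pressed less than 1.8 mm), and the pack is at rest and released (x of battery_pack in the frame of power_unit above -0.001 m and y of battery_pack in the frame of power_unit between -0.004 and 0.004 m and z of battery_pack in the frame of power_unit below 0.026 m and angle between the x axis of battery_pack and the x axis of power_unit, either way round below 0.07 rad and value of joint unit_catch below 0.0018 m and linear speed of battery_pack below 0.02 m/s and contact force between the fingers and battery_pack below 0.1 N); the robot touches nothing.
It fails at once if the pack is forced against the power unit (over 28 N) (contact force between battery_pack and power_unit above 28 N).
It fails at once if the pack is forced against the charger (over 60 N) (contact force between battery_pack and charger above 60 N).
It fails at once if the robot presses on the charger or its pad with over 40 N (contact force between any of the arm, the fingers and charger above 40 N).
It fails at once if the robot presses on the power unit with over 40 N (contact force between any of the arm, the fingers and power_unit above 40 N).
It fails at once if the mallet, tin or round offcut is moved by more than 30 mm (distance of any of mallet, wax_tin, offcut_round from where it was at the start of the episode above 0.03 m).
It also fails if it takes over 72 s, if anything falls off the work surface, if the arm or the gripper's body presses on something with over 40 N, if the wrist force passes 120 N, or if a joint passes its speed limit or range.

### The arm

A 6-joint arm with a two-finger parallel gripper is mounted at the origin on a cart in front of the work surface, level with it; the furniture and walls round the work are solid. World frame = base frame: x ahead of the robot, y to its left, z up, the work surface at z = 0. Lengths are in m, angles in rad, forces in N, time in s.
With the tool pointing down it reaches from about 0.375 to 0.9 m from the base axis. Payload 3.1 kg.
Tool frame: the origin (TCP) lies midway between the tips of the shut fingers; the grasp point (between the pads) lies 19 mm behind it (grip_depth is the distance from the TCP to the grasp point, in m); y points along the fingers, z is the direction in which the jaws open and shut, and the axes are right-handed (so a half turn about y gives the same grasp; the last joint's range is limited). The gripper opens to 85 mm and grips with 20 to 120 N. Pads are 22 mm wide; open, the fingers measure 114 mm over their backs; the gripper's body (76 mm by 85 mm) begins 54 mm behind the grasp point. The pads swing forward as they close: fully open they stand 13 mm farther back than shut.
Start: joints at [-1.478, 0.527, 1.433, -0, 1.181, -0.178], TCP at [0.167, -0.602, 0.231] pointing down, gripper open.
Joint ranges: [-3.08, 3.08], [-0.75, 2.2], [0.22, 2.44], [-1.43, 4.57], [0, 2.65], [-2.85, 2.85]. Speed limits (rad/s): [2.79, 2.79, 3.14, 3.14, 3.14, 3.14].

### API

Orientations are given as a unit quaternion [x, y, z, w].
In Python, from station import sense, snapshot, camera_model, sign_off, grip_depth gives the robot as it stands.
- The arm moves only by the tool play_rows, never from a script. Its argument "deltas" is a list of rows, each a list of 6 numbers: the shift along the tool's x, y, z in m, then the turn, a rotation vector about the tool's x, y, z in rad. A call has 1 to 12 rows; each row is the pose to reach, as a shift and turn from the pose commanded when the call began, along the tool's axes at that moment; what a row does not reach only later rows make up. A row lasts 1/10 s, in which the tool goes at most 50 mm and 8.59 degrees, less where a joint would pass 70% of its speed; a pose out of reach is approached as far as the arm can. A call with a gripper value outside its range is refused whole. "gripper" is the finger opening in m, from 0 to 0.0854, set as the call begins (left out, the last holds). The fingers move at their own pace and stop on an object; "force" is the grip in N (left out, the last holds). Time passes only in rows, so rows that repeat a pose let the fingers close. It gives the time, the measured TCP pose, the force and the opening at its end, in the units of the state.
- sense(): the state, without advancing time (a new reading comes with each control period).
- snapshot(name): name is "side" or "top"; returns the picture (400x640x3 uint8, red, green, blue); there is no depth.
- camera_model(name): a dict with "fx", "fy", "cx", "cy" (pixels), "distortion" ([k1, k2, p1, p2, k3] as OpenCV has them; the pictures are not rectified), "camera_from_world" (4x4, takes a point from world to camera coordinates). Camera axes: x right, y up, looking along -z (the intrinsics and any distortion apply to the point x, -y, -z); pixel columns grow to the right and rows downward; lengths in m; the calibration is good to about 2 mm. A picture is of the moment at which its call begins. camera_model takes no time and is no camera call.
- sign_off(): hands the job in, once; it reports no verdict.
The state is a dict: "t": time; "q": joint angles; "qd": joint speeds; "tau": joint torques, N m; "tcp_pos": TCP position; "tool_rot": TCP orientation; "force": force on the tool from outside, world axes, zero at the start; "ft_torque": the same for the moment, N m; "finger_gap": opening from 0.0 (shut) to 1.0 (fully open).
Only numpy, scipy, OpenCV 4.12 (cv2) and the standard library are available. Lean on these libraries where they do the work, as an engineer would, in place of code of your own. Each camera call takes 0.05 s, during which the arm holds its last target.

## Working session

There is one attempt and no reset: what is moved stays moved. The work goes in short steps, Python scripts to look and compute and a tool call to move; the robot and the scene stay as the last step left them, time stands still between calls to the robot, and variables do not carry over. Pictures are saved under pics/ and viewed, and the job is handed in when it is done.

Besides the shell and the picture viewer there is one more tool, called after "Call:" by a JSON object that holds its "op" and its "data". play_rows: Moves the arm, as the interface text tells. Its arguments: {"type":"object","properties":{"deltas":{"type":"array"},"gripper":{"type":"number"},"force":{"type":"number"}},"required":["deltas"]}

```bash
ls; mkdir -p pics
python3 - <<'E'
from station import *
import cv2
print(sense(), grip_depth)
for n in("side","top"):
    cv2.imwrite(f"pics/{n}0.png",cv2.cvtColor(snapshot(n),cv2.COLOR_RGB2BGR)); print(camera_model(n))
E
```

```text
pics
{'t': 0.0, 'q': array([-1.47847191e+00,  5.28475862e-01,  1.43392136e+00, -1.32751843e-05,
        1.18143540e+00, -1.78513223e-01]), 'qd': array([ 9.59689380e-04,  1.22818545e-03, -1.98197200e-03, -4.87491563e-05,
       -1.56529647e-03,  2.26426565e-04]), 'tau': array([-6.01310830e-05, -4.42344189e+01, -1.78025347e+01, -3.46923534e-04,
        8.30892037e-03,  6.74637988e-06]), 'tcp_pos': array([ 0.16715938, -0.60146563,  0.23032163]), 'tool_rot': array([-0.0954351 ,  0.70142385, -0.69984105,  0.09549466]), 'force': array([-0.09122916, -0.16965248, -0.32994997]), 'ft_torque': array([-0.05275421,  0.02079609, -0.00583252]), 'finger_gap': 1.0010965689480715} 0.0187
{'fx': 514.7741051362624, 'fy': 514.7741051362624, 'cx': 315.21136571169774, 'cy': 196.86560167503856, 'distortion': array([0.02126926, 0.        , 0.        , 0.        , 0.        ]), 'camera_from_world': array([[-0.97874764, -0.20410123,  0.0198934 ,  0.64957718],
       [ 0.09319995, -0.35631442,  0.9297063 , -0.03330357],
       [-0.1826659 ,  0.91180191,  0.36776412, -1.14212011],
       [ 0.        ,  0.        ,  0.        ,  1.        ]])}
{'fx': 489.4958356300742, 'fy': 489.4958356300742, 'cx': 313.4179161016183, 'cy': 201.95793180158876, 'distortion': array([-0.15600462,  0.        ,  0.        ,  0.        ,  0.        ]), 'camera_from_world': array([[ 0.01713159, -0.99974222,  0.01489971,  0.24241621],
       [ 0.9905554 ,  0.01899793,  0.1357906 , -0.62238954],
       [-0.13603866,  0.01243268,  0.99062552, -0.88506077],
       [ 0.        ,  0.        ,  0.        ,  1.        ]])}
```

View pics/side0.png

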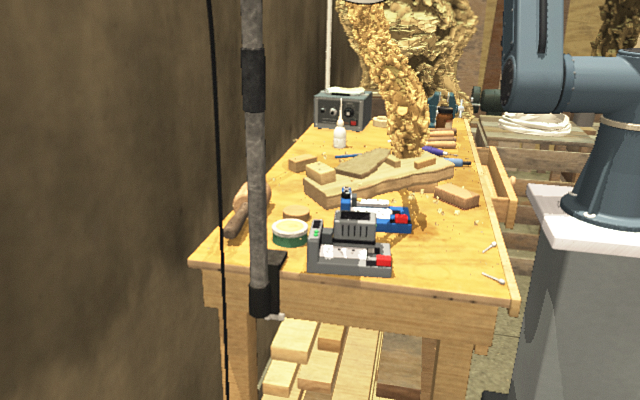

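View pics/top0.png

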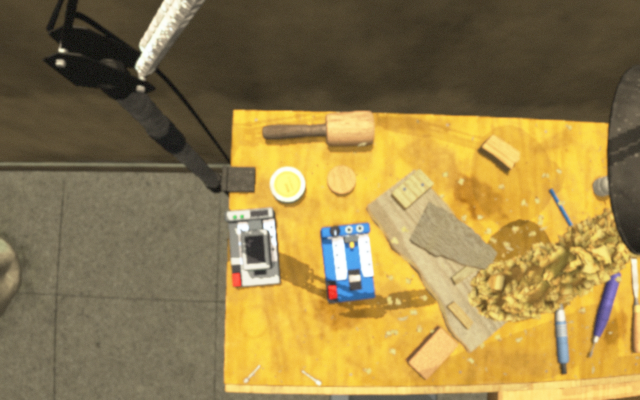

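The charger is at about (255,248) and the unit at about (348,262) in the top view, with both mouths facing down, towards the robot. I'll zoom in to measure corners.

Run:
```python
import cv2
a=cv2.imread("pics/top0.png")[195:315,215:390]
cv2.imwrite("pics/topz.png",cv2.resize(a,None,fx=4.5,fy=4.5,interpolation=cv2.INTER_CUBIC))
a=cv2.imread("pics/side0.png")[180:285,295:425]
cv2.imwrite("pics/sidez.png",cv2.resize(a,None,fx=5.5,fy=5.5,interpolation=cv2.INTER_CUBIC))
```

```text
(no output)
```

View pics/topz.png

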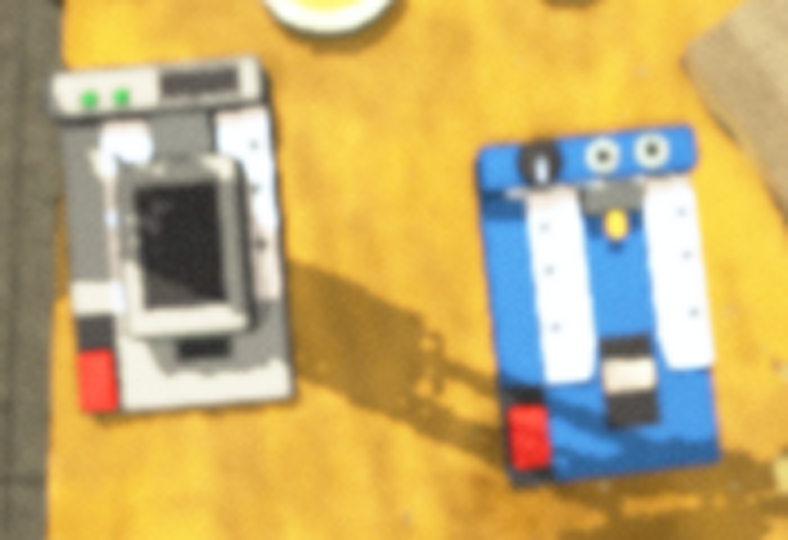

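View pics/sidez.png

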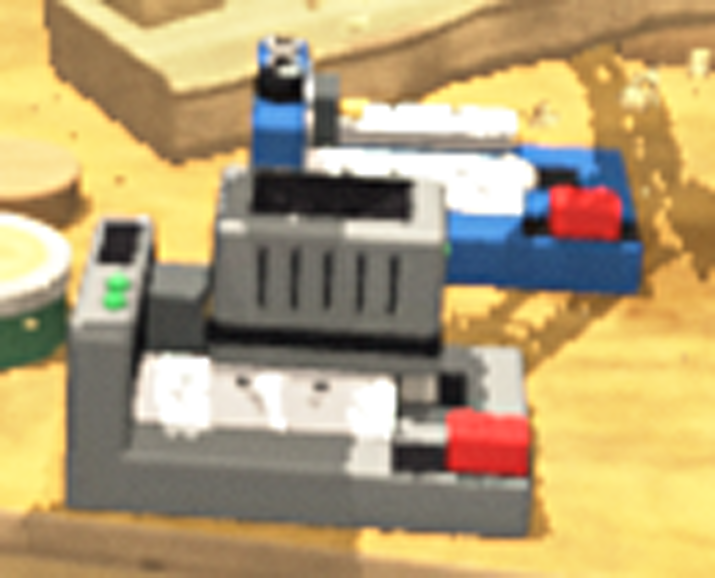

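```bash
cat > h.py <<'E'
import numpy as np,cv2
from station import *
def proj(n,P):
    m=camera_model(n);P=np.atleast_2d(P);T=m["camera_from_world"]
    c=P@T[:3,:3].T+T[:3,3]; c=c*[1,-1,-1]
    K=np.array([[m["fx"],0,m["cx"]],[0,m["fy"],m["cy"]],[0,0,1.]])
    return cv2.projectPoints(c.reshape(-1,1,3),np.zeros(3),np.zeros(3),K,m["distortion"])[0].reshape(-1,2)
def w(p,L):
    L=np.atleast_2d(np.array(L,float));c,s=np.cos(p[2]),np.sin(p[2])
    return np.c_[p[0]+c*L[:,0]-s*L[:,1],p[1]+s*L[:,0]+c*L[:,1],L[:,2]+(p[3] if len(p)>3 else 0)]
def zoom(n,name,u0,v0,u1,v1,s):
    a=cv2.cvtColor(snapshot(n),cv2.COLOR_RGB2BGR)[v0:v1,u0:u1]
    cv2.imwrite(f"pics/{name}.png",cv2.resize(a,None,fx=s,fy=s,interpolation=cv2.INTER_CUBIC))
E
cat > fit.py <<'E'
from h import *
from scipy.optimize import least_squares
tz=lambda U,V:((U+.5)/4.5-.5+215,(V+.5)/4.5-.5+195)
sz=lambda U,V:((U+.5)/5.5-.5+295,(V+.5)/5.5-.5+180)
C=dict(top=[((52,75),(73,53,62)),((262,58),(73,-38,62)),((267,98),(53,-38,62)),((57,115),(53,53,62)),((293,398),(-69,-38,22)),
 ((78,352),(-43,52.5,35)),((113,350),(-43,37.5,35)),((118,410),(-67,37.5,35)),((82,413),(-67,52.5,35)),
 ((133,337),(-40,25,87)),((255,327),(-40,-25,87)),((243,155),(32,-25,87)),((118,168),(32,25,87))],
 side=[((68,325),(73,53,62)),((128,330),(53,53,62)),((95,220),(73,-38,62)),((152,220),(53,-38,62)),((68,508),(73,53,0)),((533,535),(-69,53,0)),((533,470),(-69,53,22)),
 ((450,410),(-43,37.5,35)),((525,415),(-67,37.5,35)),((225,170),(32,-25,87)),((445,185),(-40,-25,87))])
U=dict(top=[((478,150),(73,53,62)),((694,127),(73,-38,62)),((697,170),(53,-38,62)),((485,190),(53,53,62)),((718,462),(-69,-38,22)),
 ((508,408),(-43,52.5,35)),((548,404),(-43,37.5,35)),((552,466),(-67,37.5,35)),((513,471),(-67,52.5,35)),((712,365),(-26,-34,35)),((543,383),(-26,34,35))],
 side=[((640,292),(-69,53,0)),((640,240),(-69,53,22)),((625,150),(-69,-38,22)),((620,190),(-67,37.5,35)),((555,185),(-43,37.5,35))])
for nm,D,g in(("C",C,(.6,.35,0)),("U",U,(.6,.2,0))):
  for views in(("top","side"),("top",),("side",)):
    def f(p):
        r=[]
        for v in views:
            z=tz if v=="top" else sz
            r.append(proj(v,w(p,np.array([b for a,b in D[v]])/1000))-[z(*a) for a,b in D[v]])
        return np.concatenate(r).ravel()
    s=least_squares(f,g,loss="soft_l1")
    print(nm,views,s.x.round(4)); 
    if len(views)==2: print(f(s.x).reshape(-1,2).round(1).tolist())
E
python3 fit.py
```

```text
C ('top', 'side') [0.5272 0.3563 0.1087]
[[-1.2, 0.3], [1.2, -0.3], [1.0, 1.5], [-1.5, 2.1], [1.9, 0.8], [0.1, 1.5], [0.2, 1.3], [0.1, 0.8], [0.2, 0.8], [-1.2, 2.2], [-0.2, 2.0], [-0.9, -0.3], [-1.0, -0.7], [-1.2, 0.0], [-0.1, -0.2], [-0.4, -3.0], [0.2, -2.4], [-1.7, -0.3], [-1.6, 0.5], [-0.7, 0.7], [-1.0, -0.8], [-0.2, -0.8], [-1.4, -2.6], [-0.4, -3.1]]
C ('top',) [0.5288 0.3558 0.0985]
C ('side',) [0.5257 0.3582 0.1192]
U ('top', 'side') [0.5038 0.1781 0.1201]
[[0.0, -1.6], [1.1, -1.5], [1.7, -0.3], [-0.4, 0.4], [1.5, 0.1], [-0.3, 3.9], [-1.2, 3.9], [-0.8, 3.0], [-0.1, 2.7], [-0.9, -0.6], [0.8, -0.7], [-2.4, 0.9], [-1.5, 0.2], [-2.4, -1.1], [1.1, 0.1], [0.6, 0.3]]
U ('top',) [0.5044 0.1782 0.119 ]
U ('side',) [0.501  0.1745 0.0863]
```

```bash
cat > ov.py <<'E'
from h import *
import sys
def box(x0,x1,y0,y1,z0,z1):
    V=[(x,y,z) for x in(x0,x1) for y in(y0,y1) for z in(z0,z1)]
    return [(V[i],V[j]) for i in range(8) for j in range(i+1,8) if bin(i^j).count("1")==1]
def draw(n,img,p,u0,v0,u1,v1,s,pack,out):
    a=cv2.imread(img)[v0:v1,u0:u1];a=cv2.resize(a,None,fx=s,fy=s,interpolation=cv2.INTER_CUBIC)
    E=box(-69,73,-38,53,0,22)+box(53,73,-38,53,22,62)+box(-67,-43,37.5,52.5,22,35)+box(-26,53,-34,-14,22,35)+box(-26,53,14,34,22,35)
    if pack: E+=box(-40,32,-25,25,37,87)
    for P,Q in E:
        q=proj(n,w(p,np.array([P,Q])/1000)); q=((q-[u0,v0]+.5)*s-.5)
        cv2.line(a,*[tuple(int(round(t*16)) for t in r) for r in q],(255,0,255),1,cv2.LINE_AA,4)
    cv2.imwrite(out,a)
if __name__=="__main__":
    C=(.5280,.3560,.105);U=(.5040,.1782,.119)
    draw("top","pics/top0.png",C,222,202,290,295,6,1,"pics/oc.png")
    draw("top","pics/top0.png",U,312,215,382,308,6,0,"pics/ou.png")
    draw("side","pics/side0.png",C,300,205,400,280,6,1,"pics/ocs.png")
    draw("side","pics/side0.png",U,335,180,420,240,6,0,"pics/ous.png")
    A=[cv2.imread(f"pics/{k}.png") for k in("oc","ou")]
    cv2.imwrite("pics/ot.png",cv2.resize(cv2.hconcat([cv2.resize(x,(400,548)) for x in A]),None,fx=1,fy=1))
E
python3 ov.py
```

```text
(no output)
```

View pics/ot.png

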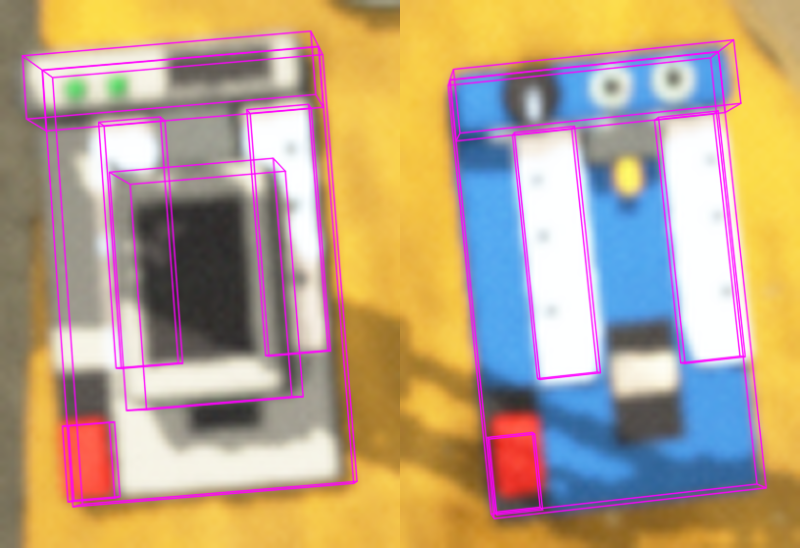

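View pics/ocs.png

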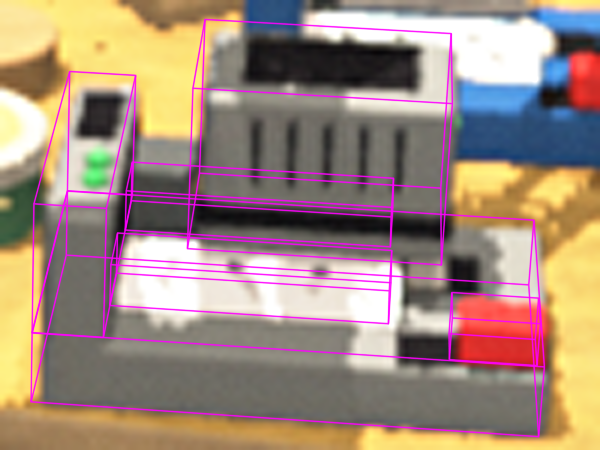

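View pics/ous.png

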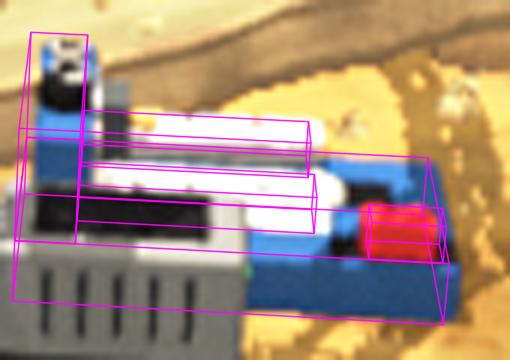

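Model overlays agree to about 2–3 mm. The unit's red pad sits about 6 mm farther in than nominal, so the latch point is probably mid-range. Next I'll work out the tool frame and moves.

```bash
cat >> h.py <<'E'
from scipy.spatial.transform import Rotation as R
def goal(pos,yaw,flip=1,s=None):
    """tool y down, tool z along +-(pack y), returns delta in tool axes"""
    s=s or sense(); R0=R.from_quat(s["tool_rot"])
    zz=flip*np.array([-np.sin(yaw),np.cos(yaw),0]); yy=np.array([0,0,-1.]); xx=np.cross(yy,zz)
    G=R.from_matrix(np.c_[xx,yy,zz]); 
    return R0.inv().apply(np.array(pos)-s["tcp_pos"]).round(4), (R0.inv()*G).as_rotvec().round(4)
E
python3 - <<'E'
from h import *
s=sense();print(R.from_quat(s["tool_rot"]).as_matrix().round(3),s["t"])
for C in [(.528,.356,.105)]:
    p=w(C,[-.055,.045,.035])[0];print(p)
    for f in(1,-1): print(goal([p[0],p[1],.10],C[2],f))
E
```

```text
[[-0.964 -0.     0.268]
 [-0.268  0.002 -0.964]
 [-0.    -1.    -0.002]] 0.1
[0.46858659 0.39498777 0.035     ]
(array([-0.557 ,  0.1323, -0.8793]), array([-3.0000e-04, -2.9758e+00, -2.9000e-03]))
(array([-0.557 ,  0.1323, -0.8793]), array([ 0.002 ,  0.1658, -0.0002]))
```

```bash
cat >> h.py <<'E'
def unproj(n,uv,z):
    m=camera_model(n);K=np.array([[m["fx"],0,m["cx"]],[0,m["fy"],m["cy"]],[0,0,1.]])
    q=cv2.undistortPoints(np.array(uv,float).reshape(-1,1,2),K,m["distortion"]).reshape(-1,2)
    T=m["camera_from_world"];Rc=T[:3,:3];c=-Rc.T@T[:3,3]
    d=np.c_[q[:,0],-q[:,1],-np.ones(len(q))]@Rc
    return c+d*((z-c[2])/d[:,2])[:,None]
E
python3 - <<'E'
from h import *
for z in(0,.1,.2,.3,.4): print(z,unproj("top",[(472,300),(500,320),(550,250),(630,225),(630,290)],z)[:,:2].round(2).tolist(), unproj("side",[(405,155),(390,80),(355,10),(430,150)],z)[:,:2].round(2).tolist())
for n in("side","top"): 
    T=camera_model(n)["camera_from_world"];print(-T[:3,:3].T@T[:3,3])
E
python3 -c "
import cv2
a=cv2.imread('pics/side0.png')[0:220,180:640];cv2.imwrite('pics/s2.png',cv2.resize(a,None,fx=1.7,fy=1.7))"
```

```text
0 [[0.43, -0.06], [0.39, -0.12], [0.53, -0.23], [0.59, -0.43], [0.45, -0.42]] [[0.46, -0.32], [0.61, -1.74], [2.51, -14.41], [0.39, -0.39]]
0.1 [[0.44, -0.03], [0.4, -0.08], [0.53, -0.18], [0.58, -0.36], [0.45, -0.35]] [[0.45, 0.02], [0.57, -1.08], [2.03, -10.85], [0.4, -0.04]]
0.2 [[0.45, 0.0], [0.41, -0.04], [0.52, -0.13], [0.57, -0.28], [0.46, -0.28]] [[0.45, 0.36], [0.53, -0.42], [1.56, -7.3], [0.41, 0.32]]
0.3 [[0.45, 0.04], [0.42, -0.0], [0.52, -0.08], [0.56, -0.21], [0.46, -0.21]] [[0.44, 0.7], [0.49, 0.25], [1.09, -3.75], [0.42, 0.67]]
0.4 [[0.46, 0.07], [0.43, 0.04], [0.52, -0.02], [0.55, -0.14], [0.47, -0.13]] [[0.43, 1.03], [0.45, 0.91], [0.61, -0.19], [0.43, 1.03]]
[0.43024963 1.16210026 0.43807104]
[0.49195586 0.26518151 0.9576665 ]
```

View pics/s2.png

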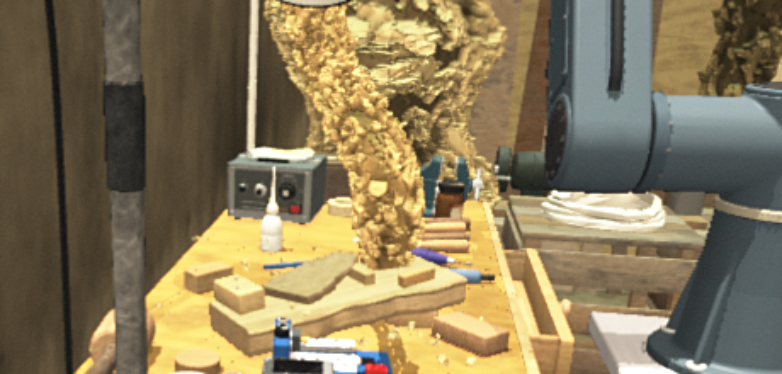

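A tall golden column stands at roughly x ≥ 0.40, y −0.05 to −0.4, in the way of the swing. I'll raise and retract first, then swing round with a small radius.

Call:
{"op": "play_rows", "data": {"deltas": [[0,-0.03,-0.04,0,0,0],[0,-0.06,-0.08,0,0,0],[0,-0.09,-0.12,0,0,0],[0,-0.12,-0.16,0,0,0],[0,-0.15,-0.2,0,0,0],[0,-0.17,-0.24,0,0,0],[0,-0.17,-0.255,0,0,0],[0,-0.17,-0.255,0,0,0]], "gripper": 0}}

```text
t: 0.9
tcp_pos: [0.0989, -0.3548, 0.4014]
tool_rot: [0.095, -0.7, 0.701, -0.095]
force: [0.0, 0.5, -0.3]
finger_gap: 0.002
```

Call:
{"op": "play_rows", "data": {"deltas": [[-0.0477,0,-0.0031,0,-0.13,0],[-0.0946,0,-0.0124,0,-0.26,0],[-0.1399,0,-0.0277,0,-0.39,0],[-0.1829,0,-0.0486,0,-0.52,0],[-0.2227,0,-0.075,0,-0.65,0],[-0.2588,0,-0.1064,0,-0.78,0],[-0.2905,0,-0.1421,0,-0.91,0],[-0.3174,0,-0.1817,0,-1.04,0]]}}

```text
t: 1.7
tcp_pos: [0.3586, -0.0954, 0.3999]
tool_rot: [-0.432, 0.56, -0.559, 0.432]
force: [0.7, 0.0, -0.4]
finger_gap: 0.001
```

Call:
{"op": "play_rows", "data": {"deltas": [[-0.0477,0,-0.0031,0,-0.13,0],[-0.0946,0,-0.0124,0,-0.26,0],[-0.1399,0,-0.0277,0,-0.39,0],[-0.1829,0,-0.0486,0,-0.52,0],[-0.2227,0,-0.075,0,-0.65,0],[-0.2588,0,-0.1064,0,-0.78,0],[-0.2905,0,-0.1421,0,-0.91,0],[-0.3174,0,-0.1817,0,-1.04,0],[-0.3174,0,-0.1817,0,-1.04,0]]}}

```text
t: 2.6
tcp_pos: [0.2587, 0.2611, 0.3998]
tool_rot: [0.655, -0.27, 0.267, -0.654]
force: [0.0, -0.9, -0.9]
finger_gap: -0.004
```

Run:
```python
from h import *
s=sense();print(s["t"],s["tcp_pos"],s["q"].round(2),s["force"])
print(goal([.4686,.395,.10],.105,1,s))
```

```text
2.6 [0.25870645 0.2611222  0.3998291 ] [ 0.48 -0.04  1.74  0.    1.44 -0.31] [ 0.01342065 -0.87582045 -0.85884397]
(array([0.0565, 0.299 , 0.2435]), array([ 7.000e-04, -8.837e-01, -4.700e-03]))
```

Call:
{"op": "play_rows", "data": {"deltas": [[0.006,0.03,0.03,0,-0.1,0],[0.012,0.06,0.06,0,-0.2,0],[0.018,0.09,0.09,0,-0.3,0],[0.025,0.12,0.12,0,-0.4,0],[0.031,0.15,0.15,0,-0.5,0],[0.037,0.18,0.18,0,-0.6,0],[0.044,0.21,0.205,0,-0.7,0],[0.05,0.24,0.225,0,-0.8,0],[0.0565,0.27,0.2435,0.001,-0.884,-0.005],[0.0565,0.299,0.2435,0.001,-0.884,-0.005],[0.0565,0.299,0.2435,0.001,-0.884,-0.005]]}}

```text
t: 3.7
tcp_pos: [0.4732, 0.3857, 0.0957]
tool_rot: [0.709, 0.03, -0.034, -0.704]
force: [-0.9, -0.7, -0.4]
finger_gap: 0.005
```

Run:
```python
from h import *
s=sense();print(s["t"],s["tcp_pos"],s["q"].round(2),s["force"])
print(goal([.4686,.395,.045],.105,1,s))
zoom("side","s3",290,150,430,280,4.5)
zoom("top","t3",200,180,390,320,4)
print(proj("side",s["tcp_pos"]),proj("top",s["tcp_pos"]))
```

```text
3.7 [0.4732477  0.38565557 0.09567251] [ 0.5   0.69  1.57 -0.    0.89 -1.16] [-0.92737363 -0.72952177 -0.38745987]
(array([-0.0035,  0.0506,  0.01  ]), array([ 0.006 , -0.014 , -0.0059]))
[[382.25159464 219.9087932 ]] [[237.05694537 278.13968021]]
```

View pics/s3.png

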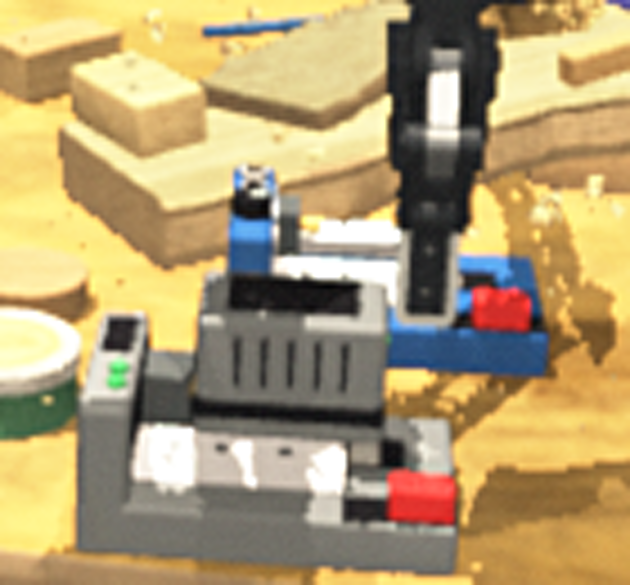

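View pics/t3.png

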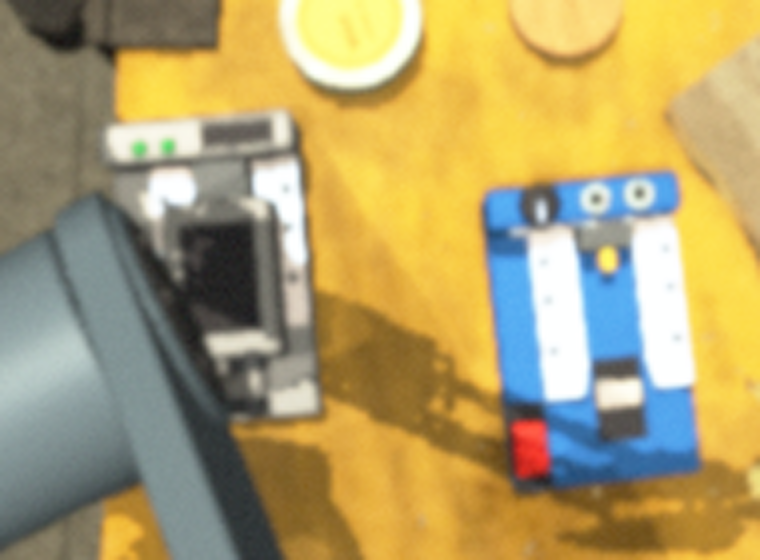

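Run:
```python
from h import *
for i in range(2):
    s=sense();print(s["t"],s["tcp_pos"],s["qd"].round(3),s["force"])
    print(goal([.4686,.395,.045],.105,1,s))
    zoom("side","s4",350,180,420,280,6)
    print((proj("side",s["tcp_pos"])-[350,180]+.5)*6)
```

```text
3.8 [0.47506457 0.38722401 0.10042811] [ 0.009 -0.058 -0.018  0.    -0.003 -0.001] [0.22166353 0.30700809 1.33416941]
(array([-0.0058,  0.0554,  0.0085]), array([ 0.0026, -0.0131,  0.0016]))
[[190.48669911 228.06939051]]
3.85 [0.47573662 0.38781673 0.10201697] [ 0.007 -0.039 -0.009  0.001 -0.003 -0.001] [-0.09644445  0.23106391  1.19979943]
(array([-0.0067,  0.057 ,  0.0079]), array([ 0.0013, -0.0128,  0.0046]))
[[188.20278075 223.31730078]]
```

View pics/s4.png

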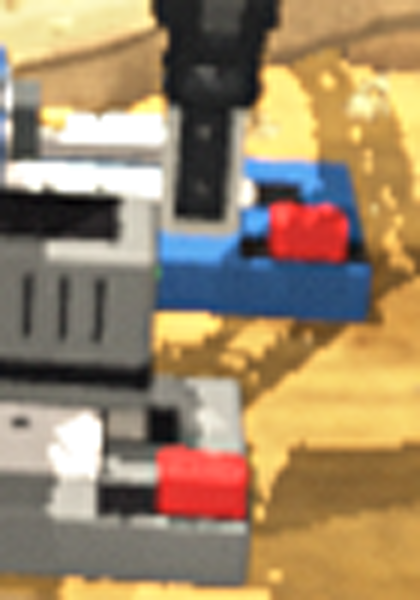

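Call:
{"op": "play_rows", "data": {"deltas": [[-0.003,0.02,0.0076,0,-0.013,0.002],[-0.003,0.04,0.0076,0,-0.013,0.002],[-0.003,0.056,0.0076,0,-0.013,0.002],[-0.003,0.06,0.0076,0,-0.013,0.002],[-0.003,0.06,0.0076,0,-0.013,0.002],[-0.003,0.06,0.0076,0,-0.013,0.002]]}}

```text
t: 4.5
tcp_pos: [0.4724, 0.3956, 0.0433]
tool_rot: [0.706, 0.039, -0.036, -0.706]
force: [0.2, -0.1, 0.3]
finger_gap: -0.002
```

Run:
```python
from h import *
s=sense();print(s["t"],s["tcp_pos"],s["q"].round(2),s["force"])
zoom("side","s5",330,180,430,280,6)
```

```text
4.5 [0.47241401 0.39558024 0.04327687] [ 0.52  0.77  1.59 -0.    0.78 -1.16] [ 0.16725145 -0.09563083  0.34063472]
```

View pics/s5.png

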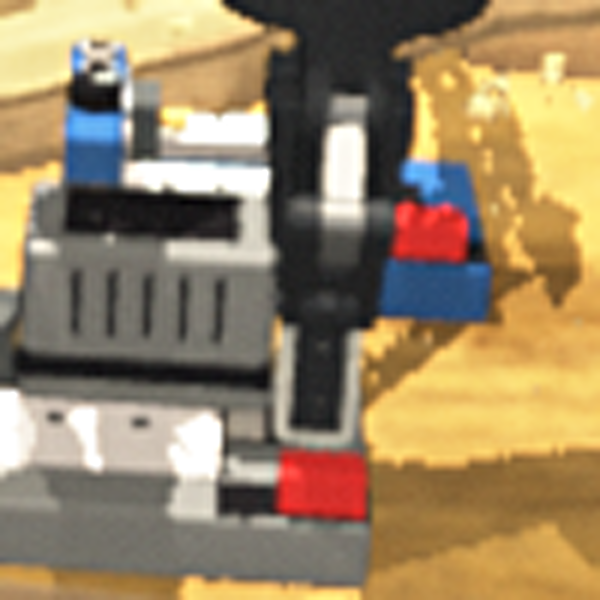

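Call:
{"op": "play_rows", "data": {"deltas": [[-0.007,0.0,0.006,0,0,0],[-0.007,0.003,0.006,0,0,0],[-0.007,0.006,0.006,0,0,0],[-0.007,0.009,0.006,0,0,0],[-0.007,0.011,0.006,0,0,0],[-0.007,0.011,0.006,0,0,0]]}}

```text
t: 5.15
tcp_pos: [0.4641, 0.4004, 0.0309]
tool_rot: [0.707, 0.038, -0.037, -0.706]
force: [-0.8, 0.6, 0.8]
finger_gap: 0.005
```

Call:
{"op": "play_rows", "data": {"deltas": [[0,0.002,0,0,0,0],[0,0.004,0,0,0,0],[0,0.006,0,0,0,0],[0,0.006,0,0,0,0]]}}

```text
t: 5.55
tcp_pos: [0.4639, 0.4004, 0.025]
tool_rot: [0.707, 0.038, -0.037, -0.706]
force: [-0.9, 0.0, 0.8]
finger_gap: -0.0
```

Run:
```python
from h import *
s=sense();print(s["t"],s["tcp_pos"],s["q"].round(2),s["force"])
zoom("side","s6",330,180,430,280,6)
```

```text
5.55 [0.46392107 0.40037205 0.02502322] [ 0.53  0.79  1.6  -0.    0.75 -1.14] [-0.90124192  0.04416143  0.77297754]
```

View pics/s6.png

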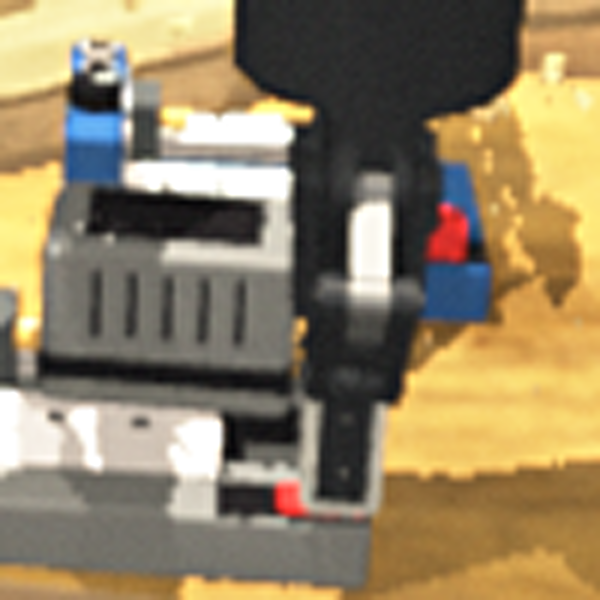

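The pad is pressed, and the pack's rear edge has moved about 4 px right, so it's let go. I'll hold, back off slightly for clearance, and check.

Call:
{"op": "play_rows", "data": {"deltas": [[-0.004,0,0,0,0,0],[-0.004,0,0,0,0,0],[-0.004,0,0,0,0,0],[-0.004,0,0,0,0,0]]}}

```text
t: 6.0
tcp_pos: [0.4603, 0.4002, 0.0254]
tool_rot: [0.706, 0.039, -0.036, -0.706]
force: [0.2, 0.4, 1.8]
finger_gap: -0.002
```

Run:
```python
from h import *
s=sense();print(s["t"],s["tcp_pos"],s["q"].round(2),s["force"])
zoom("side","s7",330,180,430,280,6)
```

```text
6.0 [0.4603021  0.40015572 0.02538918] [ 0.53  0.79  1.61 -0.    0.74 -1.14] [0.22180458 0.40171048 1.82347407]
```

View pics/s7.png

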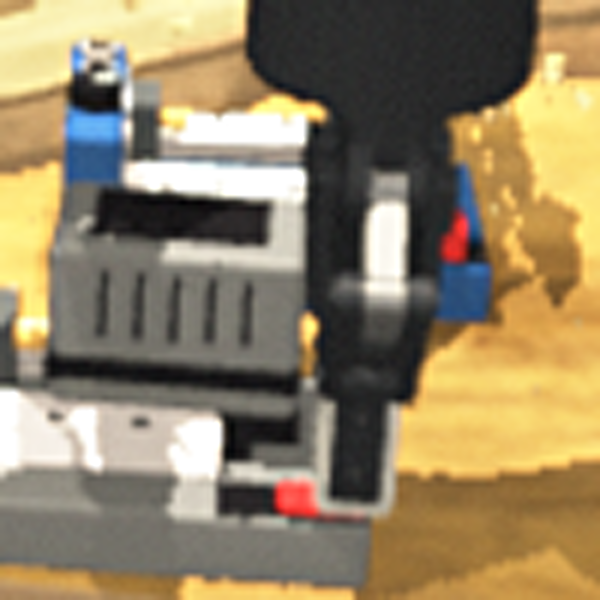

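Call:
{"op": "play_rows", "data": {"deltas": [[0,-0.03,0,0,0,0],[0,-0.07,0,0,0,0],[0,-0.11,0,0,0,0],[0,-0.14,0,0,0,0],[0.02,-0.14,-0.02,0,0,0],[0.04,-0.14,-0.04,0,0,0],[0.052,-0.14,-0.051,0,0,0],[0.052,-0.14,-0.051,0,0,0],[0.052,-0.14,-0.051,0,0,0]]}}

```text
t: 6.95
tcp_pos: [0.516, 0.3548, 0.1647]
tool_rot: [0.707, 0.037, -0.037, -0.706]
force: [-0.0, -0.3, -0.2]
finger_gap: -0.001
```

Call:
{"op": "play_rows", "data": {"deltas": [[0,0,0,0,0,0],[0,0,0,0,0,0],[0,0,0,0,0,0],[0,0,0,0,0,0],[0,0,0,0,0,0]], "gripper": 0.085}}

```text
t: 7.45
tcp_pos: [0.5166, 0.3552, 0.1655]
tool_rot: [0.706, 0.039, -0.037, -0.706]
force: [-0.0, -0.6, 1.5]
finger_gap: 0.845
```

Run:
```python
from h import *
s=sense();print(s["t"],s["tcp_pos"],s["q"].round(2),s["force"],s["finger_gap"])
zoom("side","s8",300,140,430,280,4.2)
zoom("top","t8",200,180,390,320,4)
print(goal([.517,.3546,.047],.105,1,s))
print((proj("side",s["tcp_pos"])-[300,140]+.5)*4.2,(proj("top",s["tcp_pos"])-[200,180]+.5)*4)
```

```text
7.45 [0.51662289 0.35524942 0.1655123 ] [ 0.43  0.61  1.49 -0.    1.04 -1.25] [-0.003426   -0.56947343  1.51915096] 0.8445930788377334
(array([-0.    ,  0.1185, -0.0005]), array([0.0012, 0.0017, 0.0028]))
[[255.70442863 133.93228715]] [[204.39947053 291.54798736]]
```

View pics/s8.png

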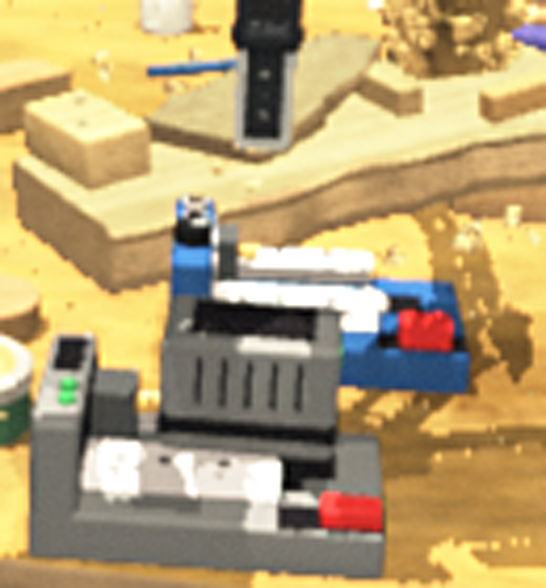

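View pics/t8.png

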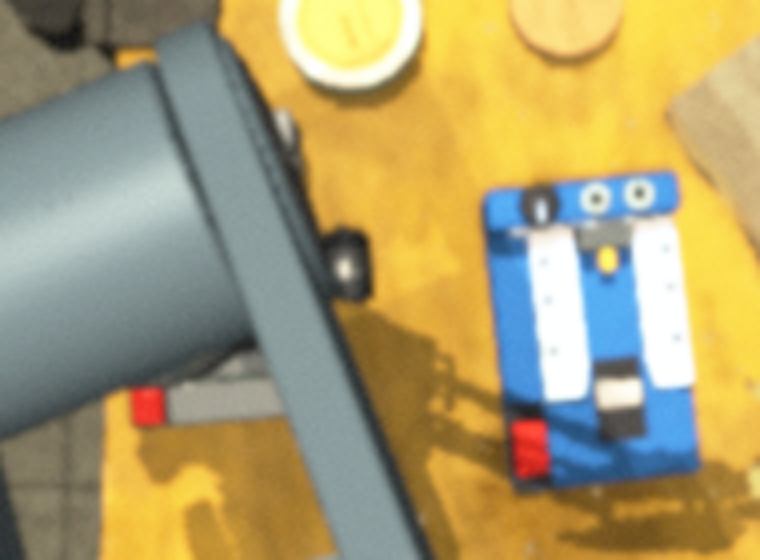

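Run:
```python
from h import *
s=sense()
q=lambda n,P:((proj(n,P)-[300,140]+.5)*4.2).round(0).tolist()
yaw=.105;z=np.array([-np.sin(yaw),np.cos(yaw),0])
print("finger near face",q("side",s["tcp_pos"]+z*.053+[0,0,.012]))
for cx in(.525,.530,.535):
    C=(cx,.356,.105); px=-7
    print(cx,q("side",w(C,np.array([(px-42,25,55),(px+30,25,55),(px-6,25,66),(-55,52.5,35)])/1000)))
```

```text
finger near face [[254.0, 149.0]]
0.525 [[342.0, 421.0], [162.0, 409.0], [253.0, 390.0], [355.0, 498.0]]
0.53 [[329.0, 419.0], [150.0, 408.0], [241.0, 389.0], [342.0, 497.0]]
0.535 [[317.0, 418.0], [138.0, 407.0], [228.0, 388.0], [330.0, 496.0]]
```

Call:
{"op": "play_rows", "data": {"deltas": [[0,0.03,-0.0005,0,0,0],[0,0.06,-0.0005,0,0,0],[0,0.08,-0.0005,0,0,0],[0,0.1,-0.0005,0,0,0],[0,0.11,-0.0005,0,0,0],[0,0.118,-0.0005,0,0,0],[0,0.118,-0.0005,0,0,0],[0,0.118,-0.0005,0,0,0]]}}

```text
t: 8.35
tcp_pos: [0.5178, 0.3546, 0.0481]
tool_rot: [0.706, 0.039, -0.036, -0.706]
force: [-0.5, 0.0, -0.1]
finger_gap: 0.991
```

Run:
```python
from h import *
s=sense();print(s["t"],s["tcp_pos"],s["q"].round(2),s["force"],s["finger_gap"])
zoom("side","s9",300,140,430,280,4.2)
```

```text
8.35 [0.51778619 0.35463291 0.04812515] [ 0.42  0.77  1.55 -0.    0.81 -1.25] [-0.54853704  0.00465198 -0.14390967] 0.991131432109962
```

View pics/s9.png

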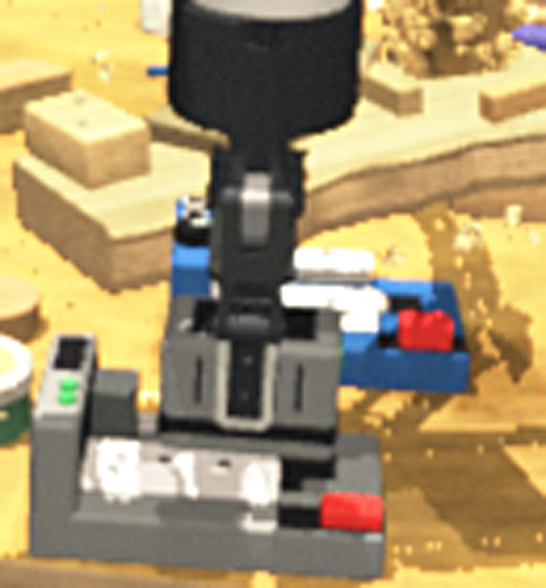

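Call:
{"op": "play_rows", "data": {"deltas": [[0,0,0,0,0,0],[0,0,0,0,0,0],[0,0,0,0,0,0],[0,0,0,0,0,0],[0,0,0,0,0,0],[0,0,0,0,0,0]], "gripper": 0.03, "force": 35}}

```text
t: 9.0
tcp_pos: [0.5176, 0.3548, 0.0483]
tool_rot: [0.706, 0.039, -0.036, -0.706]
force: [-1.2, 1.4, 6.3]
finger_gap: 0.581
```

Run:
```python
from h import *
s=sense();print(s["t"],s["tcp_pos"],s["force"],s["ft_torque"],s["finger_gap"],R.from_quat(s["tool_rot"]).as_matrix().round(4))
```

```text
9.0 [0.51762198 0.35476767 0.04831201] [-1.20195555  1.36444024  6.2595063 ] [0.06843986 0.19092019 0.02676391] 0.5805035782746982 [[ 9.944e-01  4.000e-03 -1.060e-01]
 [ 1.060e-01 -1.000e-04  9.944e-01]
 [ 4.000e-03 -1.000e+00 -6.000e-04]]
```

Call:
{"op": "play_rows", "data": {"deltas": [[-0.004,-0.0005,0,0,0,0],[-0.009,-0.0005,0,0,0,0],[-0.014,-0.0005,0,0,0,0],[-0.019,-0.0005,0,0,0,0]]}}

```text
t: 9.4
tcp_pos: [0.499, 0.3528, 0.0483]
tool_rot: [0.706, 0.039, -0.036, -0.706]
force: [2.2, 1.6, 3.4]
finger_gap: 0.581
```

Run:
```python
from h import *
s=sense();print(s["t"],s["tcp_pos"],s["force"],s["ft_torque"],s["finger_gap"])
```

```text
9.4 [0.49896977 0.35277729 0.04831927] [2.24299388 1.64518944 3.35042912] [ 0.3328467  -0.39319142  0.07110207] 0.580682220076289
```

Call:
{"op": "play_rows", "data": {"deltas": [[-0.008,0,0,0,0,0],[-0.016,0,0,0,0,0],[-0.024,0,0,0,0,0],[-0.032,0,0,0,0,0],[-0.04,0,0,0,0,0],[-0.048,0,0,0,0,0],[-0.048,0,0,0,0,0],[-0.048,0,0,0,0,0]]}}

```text
t: 10.2
tcp_pos: [0.4486, 0.3468, 0.0483]
tool_rot: [0.707, 0.038, -0.037, -0.705]
force: [-0.8, -0.6, 8.8]
finger_gap: 0.582
```

Run:
```python
from h import *
s=sense();print(s["t"],s["tcp_pos"],s["force"],s["ft_torque"],s["finger_gap"])
zoom("side","s10",300,140,430,280,4.2)
```

```text
10.2 [0.44862202 0.34680658 0.04830854] [-0.77028191 -0.57133349  8.82858126] [ 0.16337921 -0.10530702  0.03861619] 0.5815582393783109
```

View pics/s10.png

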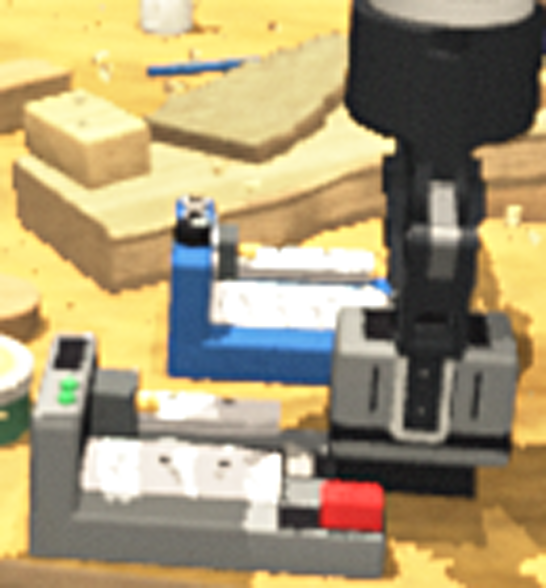

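Run:
```python
from h import *
a=cv2.cvtColor(snapshot("top"),cv2.COLOR_RGB2BGR);cv2.imwrite("pics/top11.png",a)
b=a[195:315,200:390];cv2.imwrite("pics/t11.png",cv2.resize(b,None,fx=4.2,fy=4.2,interpolation=cv2.INTER_CUBIC))
```

```text
(no output)
```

View pics/t11.png

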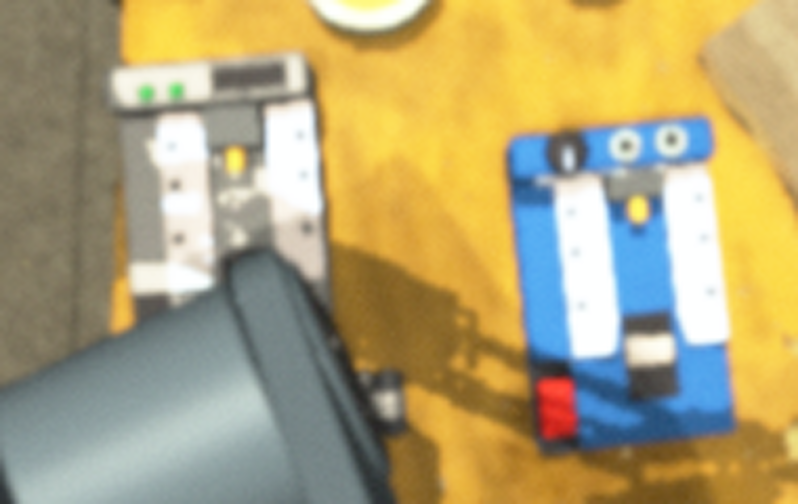

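Run:
```python
from h import *
a=cv2.imread("pics/top11.png").astype(float)
a0=cv2.imread("pics/top0.png").astype(float)
def cross(p,u0,lvl):
    o=[]
    for i in range(len(p)-1):
        if (p[i]-lvl)*(p[i+1]-lvl)<0: o.append((round(u0+i+(lvl-p[i])/(p[i+1]-p[i]),2),'+' if p[i+1]>p[i] else '-'))
    return o
im=(a+a0)/2
for v in range(240,278,4):
    print(v,cross(im[v,322:376,2],322,165))
for v in range(222,262,5): print("C",v,a[v,225:282].mean(1).astype(int).tolist())
# yellow pins
hsv=cv2.cvtColor(a.astype(np.uint8),cv2.COLOR_BGR2HSV)
for (u0,u1,v0,v1) in((250,262,226,240),(345,358,238,250)):
    m=(hsv[v0:v1,u0:u1,0]>15)&(hsv[v0:v1,u0:u1,0]<32)&(hsv[v0:v1,u0:u1,1]>110)
    y,x=np.nonzero(m);print("pin",x.mean()+u0,y.mean()+v0,m.sum())
```

```text
240 [(np.float64(331.5), '+'), (np.float64(343.46), '-'), (np.float64(356.79), '+')]
244 [(np.float64(331.59), '+'), (np.float64(348.76), '+'), (np.float64(354.02), '-'), (np.float64(357.6), '+')]
248 [(np.float64(332.05), '+'), (np.float64(344.49), '-'), (np.float64(358.13), '+')]
252 [(np.float64(322.11), '-'), (np.float64(332.48), '+'), (np.float64(344.92), '-'), (np.float64(358.42), '+')]
256 [(np.float64(322.61), '-'), (np.float64(332.93), '+'), (np.float64(345.4), '-'), (np.float64(359.09), '+')]
260 [(np.float64(323.1), '-'), (np.float64(333.45), '+'), (np.float64(345.81), '-'), (np.float64(359.38), '+')]
264 [(np.float64(323.5), '-'), (np.float64(333.77), '+'), (np.float64(346.34), '-'), (np.float64(360.05), '+')]
268 [(np.float64(323.9), '-'), (np.float64(334.45), '+'), (np.float64(346.73), '-'), (np.float64(360.34), '+')]
272 [(np.float64(324.2), '-'), (np.float64(334.69), '+'), (np.float64(346.94), '-'), (np.float64(361.4), '+')]
276 [(np.float64(324.76), '-'), (np.float64(335.34), '+'), (np.float64(346.71), '-'), (np.float64(348.27), '+'), (np.float64(360.22), '-'), (np.f
[... 1673 characters left out ...]
, 177, 211, 226, 226, 224, 217, 207, 196, 181, 183, 197, 187, 143, 106, 124, 153, 164, 161]
C 252 [121, 119, 122, 116, 118, 126, 141, 150, 153, 154, 155, 156, 154, 164, 187, 199, 185, 167, 187, 220, 236, 241, 247, 251, 247, 218, 160, 146, 153, 169, 193, 214, 206, 171, 134, 117, 111, 111, 112, 125, 158, 192, 202, 204, 203, 205, 203, 201, 202, 204, 197, 166, 120, 109, 123, 135, 147]
C 257 [116, 121, 122, 121, 125, 143, 167, 186, 190, 189, 189, 191, 190, 194, 212, 236, 243, 239, 229, 218, 210, 207, 208, 216, 217, 189, 139, 100, 71, 56, 67, 77, 83, 89, 93, 97, 99, 104, 106, 107, 95, 87, 97, 116, 136, 162, 185, 201, 205, 207, 205, 188, 140, 98, 94, 98, 103]
pin 255.88 232.24 25
pin 351.5 244.0 18
```

Run:
```python
from h import *
U=unproj("top",[(351.31,248),(351.67,252),(352.25,256),(352.6,260),(353.2,264),(353.53,268)],.035)
C=unproj("top",[(255.8,232),(256.5,242),(257.25,247),(257.65,252)],.035)
for n,P,x in(("U",U,.505),("C",C,.530)):
    k=np.polyfit(P[:,0],P[:,1],1);print(n,"yaw",np.arctan(k[0]),"y at",x,np.polyval(k,x),P[:,:2].round(4).tolist())
print("pins",unproj("top",[(255.88,232.24),(351.5,244)],.046))
O=unproj("top",[(331.59,244),(332.05,248),(332.48,252),(332.93,256),(333.45,260),(333.77,264),(334.45,268),(334.69,272)],.035)
k=np.polyfit(O[:,0],O[:,1],1);print(np.arctan(k[0]),np.polyval(k,.505)-.034/np.cos(.119))
I=unproj("top",[(344.49,248),(344.92,252),(345.4,256),(345.81,260),(346.34,264),(346.73,268)],.035)
k=np.polyfit(I[:,0],I[:,1],1);print(np.arctan(k[0]))
# charger axis true
print("true C y at .53", .3468+(.530-.4486)*.1066)
```

```text
U yaw 0.12392216250934095 y at 0.505 0.17731668180740356 [[0.5324, 0.1807], [0.5249, 0.1799], [0.5174, 0.1788], [0.5099, 0.178], [0.5024, 0.1768], [0.495, 0.1761]]
C yaw 0.12460637545544477 y at 0.53 0.3578918676065773 [[0.5593, 0.3614], [0.5405, 0.3595], [0.5311, 0.3578], [0.5217, 0.3568]]
pins [[0.558062   0.36012793 0.046     ]
 [0.53941507 0.18139523 0.046     ]]
0.1263963378793311 0.1793874372223181
0.12400335279766518
true C y at .53 0.35547724
```

The pack is out. The unit's axis measures as y≈0.177 at x≈0.505, yaw≈0.122. I'll lift and carry the pack across to hover in front of the unit's shelf.

Call:
{"op": "play_rows", "data": {"deltas": [[0,-0.01,0,0,0,0],[-0.005,-0.03,0,0,0,0],[-0.01,-0.05,0,0,0,0],[-0.018,-0.06,-0.025,0,0,0],[-0.024,-0.06,-0.055,0,-0.004,0],[-0.03,-0.06,-0.085,0,-0.008,0],[-0.036,-0.06,-0.115,0,-0.012,0],[-0.041,-0.06,-0.145,0,-0.0155,0],[-0.0455,-0.06,-0.168,0,-0.0155,0],[-0.0455,-0.06,-0.177,0,-0.0155,0],[-0.0455,-0.06,-0.177,0,-0.0155,0],[-0.0455,-0.06,-0.177,0,-0.0155,0]]}}

```text
t: 11.5
tcp_pos: [0.4235, 0.1669, 0.1077]
tool_rot: [0.706, 0.044, -0.042, -0.705]
force: [0.6, 0.3, -2.7]
finger_gap: 0.585
```

Run:
```python
from h import *
s=sense();print(s["t"],s["tcp_pos"],s["force"],s["ft_torque"],s["finger_gap"],s["q"].round(2))
print(goal([.4221,.1663,.060],.122,1,s))
zoom("side","s12",320,120,450,260,4.2)
zoom("top","t12",200,180,390,320,4)
```

```text
11.5 [0.42348392 0.16687588 0.10770596] [ 0.64990758  0.29303552 -2.71537783] [ 0.01253684 -0.01814918  0.01337553] 0.5849907794994629 [ 0.13  0.52  1.96 -0.    0.65 -1.56]
(array([-0.0015,  0.0477, -0.0004]), array([ 0.001 , -0.0005,  0.0016]))
```

View pics/s12.png

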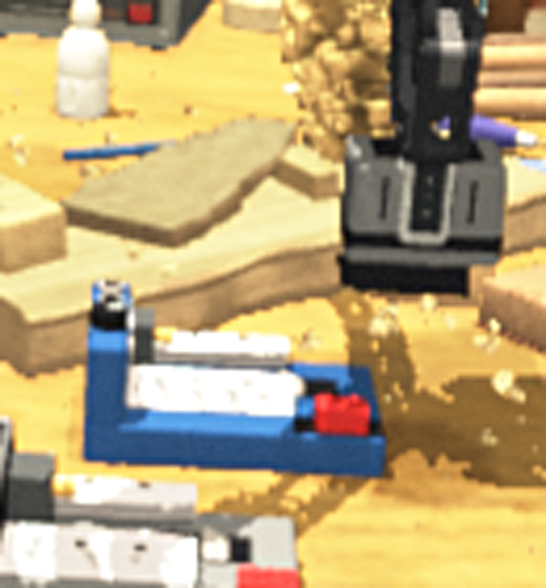

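View pics/t12.png

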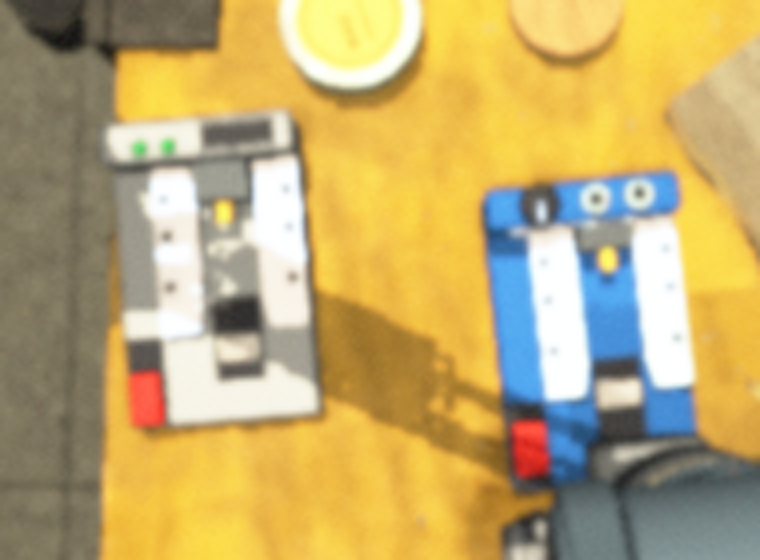

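Call:
{"op": "play_rows", "data": {"deltas": [[-0.0015,0.02,0,0,0,0.001],[-0.0015,0.04,0,0,0,0.001],[-0.0015,0.05,0,0,0,0.001],[-0.0015,0.055,0,0,0,0.001],[-0.0015,0.0585,0,0,0,0.001],[-0.0015,0.0588,0,0,0,0.001],[-0.0015,0.0588,0,0,0,0.001]]}}

```text
t: 12.3
tcp_pos: [0.423, 0.1664, 0.0494]
tool_rot: [0.706, 0.044, -0.042, -0.705]
force: [-0.0, -0.0, -2.4]
finger_gap: 0.58
```

Run:
```python
from h import *
s=sense();print(s["t"],s["tcp_pos"],s["force"],s["ft_torque"],s["finger_gap"],s["q"].round(2))
print(goal([.4221,.1663,.0488],.122,1,s))
zoom("side","s13",320,120,450,260,4.2)
```

```text
12.3 [0.42300365 0.16639641 0.04943664] [-0.02368911 -0.00606576 -2.39700771] [ 0.0200835  -0.06871439  0.02070208] 0.5799317456892823 [ 0.13  0.64  2.   -0.    0.5  -1.56]
(array([-0.0009,  0.0006,  0.    ]), array([ 0.0013, -0.0001,  0.0027]))
```

View pics/s13.png

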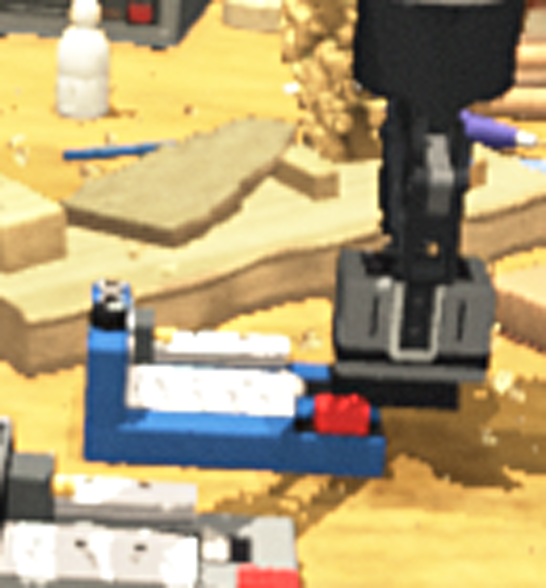

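Call:
{"op": "play_rows", "data": {"deltas": [[0.004,0.0005,0,0,0,0],[0.008,0.0008,0,0,0,0],[0.012,0.0008,0,0,0,0],[0.016,0.0008,0,0,0,0],[0.018,0.0008,0,0,0,0],[0.018,0.0008,0,0,0,0]]}}

```text
t: 12.95
tcp_pos: [0.441, 0.1685, 0.0483]
tool_rot: [0.706, 0.044, -0.042, -0.705]
force: [0.1, -0.4, -1.7]
finger_gap: 0.585
```

```bash
cat > st.py <<'E'
from h import *
s=sense();Rm=R.from_quat(s["tool_rot"]);U=(.505,.1765,.122)
d=s["tcp_pos"][:2]-np.array(U[:2]);c,q=np.cos(U[2]),np.sin(U[2])
print("t",s["t"],"tcp",s["tcp_pos"].round(4),"F tool",Rm.inv().apply(s["force"]).round(2),"T tool",Rm.inv().apply(s["ft_torque"]).round(2),"gap",round(s["finger_gap"],3))
print("unit x of tcp",round(c*d[0]+q*d[1],4),"y",round(-q*d[0]+c*d[1],4),"yaw",round(np.arctan2(Rm.as_matrix()[1,0],Rm.as_matrix()[0,0]),4))
E
python3 st.py
```

```text
t 12.95 tcp [0.441  0.1685 0.0483] F tool [ 0.05  1.67 -0.43] T tool [ 0.02  0.03 -0.02] gap 0.585
unit x of tcp -0.0645 y -0.0002 yaw 0.1216
```

Call:
{"op": "play_rows", "data": {"deltas": [[0.002,0,0,0,0,0],[0.004,0,0,0,0,0],[0.006,0,0,0,0,0],[0.008,0,0,0,0,0],[0.01,0,0,0,0,0]]}}

```text
t: 13.45
tcp_pos: [0.4506, 0.1697, 0.0484]
tool_rot: [0.706, 0.044, -0.042, -0.705]
force: [-0.6, 0.1, -0.3]
finger_gap: 0.581
```

```bash
python3 st.py
```

```text
t 13.45 tcp [0.4506 0.1697 0.0484] F tool [-0.53  0.29  0.21] T tool [ 0.02 -0.04  0.19] gap 0.581
unit x of tcp -0.0548 y -0.0001 yaw 0.1217
```

Call:
{"op": "play_rows", "data": {"deltas": [[0.002,0,0,0,0,0],[0.004,0,0,0,0,0],[0.006,0,0,0,0,0],[0.008,0,0,0,0,0]]}}

```text
t: 13.85
tcp_pos: [0.4587, 0.1707, 0.0483]
tool_rot: [0.706, 0.044, -0.042, -0.705]
force: [0.3, -0.1, -0.3]
finger_gap: 0.582
```

```bash
python3 st.py
python3 - <<'E'
from h import *
zoom("side","s14",320,120,450,260,4.2)
E
```

```text
t 13.85 tcp [0.4587 0.1707 0.0483] F tool [ 0.28  0.3  -0.15] T tool [0.05 0.03 0.03] gap 0.582
unit x of tcp -0.0466 y -0.0002 yaw 0.1217
```

View pics/s14.png

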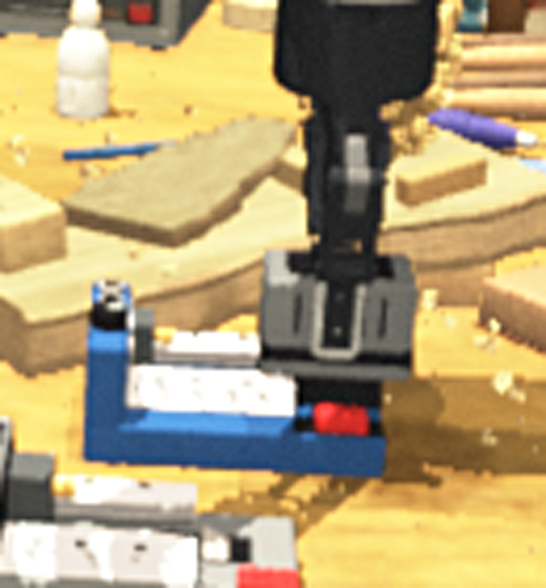

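The foot is entering the mouth, the unit's pad is sinking as expected, and there is no side load. Continuing.

Call:
{"op": "play_rows", "data": {"deltas": [[0.002,0,0,0,0,0],[0.004,0,0,0,0,0],[0.006,0,0,0,0,0],[0.008,0,0,0,0,0]]}}

```text
t: 14.3
tcp_pos: [0.4665, 0.1716, 0.0483]
tool_rot: [0.706, 0.044, -0.042, -0.705]
force: [-1.3, -0.3, -1.1]
finger_gap: 0.577
```

```bash
python3 st.py
```

```text
t 14.3 tcp [0.4665 0.1716 0.0483] F tool [-1.32  1.06 -0.12] T tool [-0.01  0.04  0.12] gap 0.577
unit x of tcp -0.0388 y -0.0001 yaw 0.1217
```

Call:
{"op": "play_rows", "data": {"deltas": [[0.002,0,0,0,0,0],[0.004,0,0,0,0,0],[0.006,0,0,0,0,0],[0.008,0,0,0,0,0]]}}

```text
t: 14.7
tcp_pos: [0.4744, 0.1726, 0.0484]
tool_rot: [0.706, 0.044, -0.042, -0.705]
force: [-1.3, 0.1, 0.1]
finger_gap: 0.581
```

```bash
python3 st.py
```

```text
t 14.7 tcp [0.4744 0.1726 0.0484] F tool [-1.25 -0.12  0.25] T tool [ 0.02 -0.09  0.17] gap 0.581
unit x of tcp -0.0308 y -0.0001 yaw 0.1217
```

Call:
{"op": "play_rows", "data": {"deltas": [[0.002,0,0,0,0,0],[0.004,0,0,0,0,0],[0.006,0,0,0,0,0],[0.008,0,0,0,0,0],[0.01,0,0,0,0,0]]}}

```text
t: 15.2
tcp_pos: [0.4843, 0.1738, 0.0484]
tool_rot: [0.706, 0.044, -0.042, -0.705]
force: [-1.2, -0.6, -0.7]
finger_gap: 0.58
```

```bash
python3 st.py
```

```text
t 15.2 tcp [0.4843 0.1738 0.0484] F tool [-1.24  0.67 -0.49] T tool [ 0.03 -0.    0.2 ] gap 0.58
unit x of tcp -0.0208 y -0.0002 yaw 0.1217
```

Call:
{"op": "play_rows", "data": {"deltas": [[0.002,0,0,0,0,0],[0.004,0,0,0,0,0],[0.006,0,0,0,0,0],[0.008,0,0,0,0,0]]}}

```text
t: 15.6
tcp_pos: [0.4923, 0.1748, 0.0484]
tool_rot: [0.706, 0.044, -0.042, -0.705]
force: [-0.6, 0.5, -1.0]
finger_gap: 0.581
```

```bash
python3 st.py
python3 - <<'E'
from h import *
zoom("side","s15",320,120,450,260,4.2)
E
```

```text
t 15.6 tcp [0.4923 0.1748 0.0484] F tool [-0.51  0.98  0.56] T tool [ 0.04 -0.04  0.15] gap 0.581
unit x of tcp -0.0128 y -0.0002 yaw 0.1217
```

View pics/s15.png

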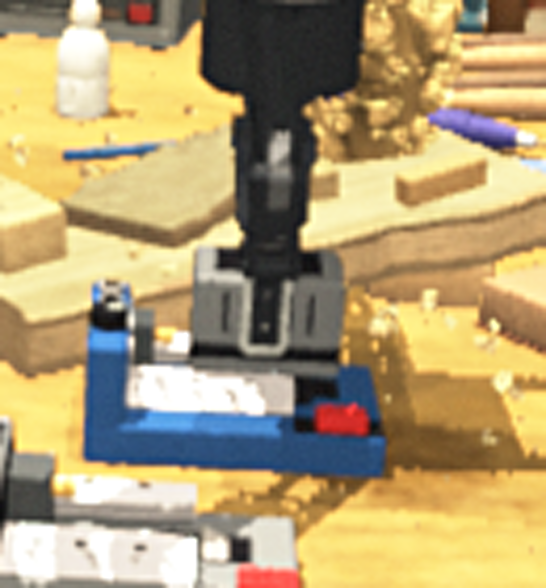

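Call:
{"op": "play_rows", "data": {"deltas": [[0.0015,0,0,0,0,0],[0.003,0,0,0,0,0],[0.0045,0,0,0,0,0],[0.006,0,0,0,0,0]]}}

```text
t: 16.05
tcp_pos: [0.4982, 0.1755, 0.0484]
tool_rot: [0.706, 0.044, -0.042, -0.705]
force: [-0.8, 0.2, -0.9]
finger_gap: 0.582
```

```bash
python3 st.py
```

```text
t 16.05 tcp [0.4982 0.1755 0.0484] F tool [-0.75  0.92  0.3 ] T tool [-0.01 -0.02  0.16] gap 0.582
unit x of tcp -0.0069 y -0.0002 yaw 0.1216
```

Call:
{"op": "play_rows", "data": {"deltas": [[0.001,0,0,0,0,0],[0.002,0,0,0,0,0],[0.003,0,0,0,0,0],[0.004,0,0,0,0,0]]}}

```text
t: 16.45
tcp_pos: [0.4998, 0.1757, 0.0485]
tool_rot: [0.706, 0.042, -0.044, -0.705]
force: [-4.7, -1.2, 5.0]
finger_gap: 0.584
```

```bash
python3 st.py
```

```text
t 16.45 tcp [0.4998 0.1757 0.0485] F tool [-4.85 -5.02 -0.59] T tool [-0.05  0.01  0.9 ] gap 0.584
unit x of tcp -0.0053 y -0.0001 yaw 0.1219
```

Call:
{"op": "play_rows", "data": {"deltas": [[0,0,0,0,0,0],[0,0,0,0,0,0]]}}

```text
t: 16.65
tcp_pos: [0.5, 0.1757, 0.0484]
tool_rot: [0.706, 0.042, -0.044, -0.705]
force: [-5.6, -1.4, 4.2]
finger_gap: 0.579
```

```bash
python3 st.py
```

```text
t 16.65 tcp [0.5    0.1757 0.0484] F tool [-5.7  -4.18 -0.71] T tool [-0.02  0.07  0.78] gap 0.579
unit x of tcp -0.005 y -0.0002 yaw 0.1219
```

Call:
{"op": "play_rows", "data": {"deltas": [[0.0007,0,0,0,0,0],[0.0014,0,0,0,0,0],[0.002,0,0,0,0,0],[0.002,0,0,0,0,0]]}}

```text
t: 17.05
tcp_pos: [0.5018, 0.1759, 0.0484]
tool_rot: [0.706, 0.042, -0.044, -0.705]
force: [-4.8, -1.1, 4.8]
finger_gap: 0.579
```

```bash
python3 st.py
python3 - <<'E'
from h import *
zoom("side","s16",320,120,450,260,4.2)
E
```

```text
t 17.05 tcp [0.5018 0.1759 0.0484] F tool [-4.91 -4.82 -0.53] T tool [0.01 0.01 0.84] gap 0.579
unit x of tcp -0.0033 y -0.0002 yaw 0.1219
```

View pics/s16.png

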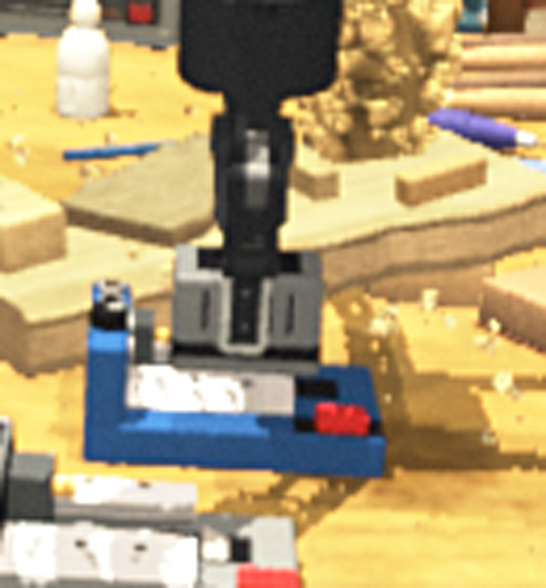

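Call:
{"op": "play_rows", "data": {"deltas": [[0.001,0,0,0,0,0],[0.002,0,0,0,0,0],[0.003,0,0,0,0,0],[0.004,0,0,0,0,0]]}}

```text
t: 17.5
tcp_pos: [0.5049, 0.1764, 0.0485]
tool_rot: [0.706, 0.041, -0.045, -0.705]
force: [-7.1, -1.8, 5.8]
finger_gap: 0.58
```

```bash
python3 st.py
```

```text
t 17.5 tcp [0.5049 0.1764 0.0485] F tool [-7.34 -5.74 -0.95] T tool [-0.08 -0.01  1.09] gap 0.58
unit x of tcp -0.0001 y -0.0001 yaw 0.122
```

Call:
{"op": "play_rows", "data": {"deltas": [[0.0008,0,0,0,0,0],[0.0016,0,0,0,0,0],[0.0016,0,0,0,0,0]]}}

```text
t: 17.8
tcp_pos: [0.5067, 0.1766, 0.0485]
tool_rot: [0.706, 0.042, -0.045, -0.705]
force: [-5.2, -0.8, 5.3]
finger_gap: 0.58
```

```bash
python3 st.py
```

```text
t 17.8 tcp [0.5067 0.1766 0.0485] F tool [-5.29 -5.23 -0.13] T tool [-0.01  0.    1.  ] gap 0.58
unit x of tcp 0.0017 y -0.0001 yaw 0.1219
```

Call:
{"op": "play_rows", "data": {"deltas": [[0.0008,0,0,0,0,0],[0.0015,0,0,0,0,0],[0.0015,0,0,0,0,0]]}}

```text
t: 18.1
tcp_pos: [0.508, 0.1767, 0.0485]
tool_rot: [0.706, 0.042, -0.045, -0.705]
force: [-5.5, -1.1, 6.0]
finger_gap: 0.582
```

```bash
python3 st.py
python3 - <<'E'
from h import *
zoom("side","s17",320,120,450,260,4.2)
E
```

```text
t 18.1 tcp [0.508  0.1767 0.0485] F tool [-5.62 -5.95 -0.48] T tool [-0.09  0.03  0.98] gap 0.582
unit x of tcp 0.0031 y -0.0001 yaw 0.122
```

View pics/s17.png

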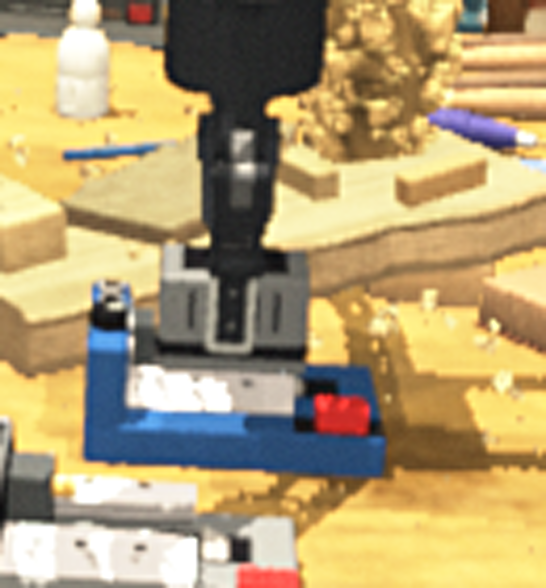

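Call:
{"op": "play_rows", "data": {"deltas": [[0.0008,0,0,0,0,0],[0.0008,0,0,0,0,0]]}}

```text
t: 18.35
tcp_pos: [0.5087, 0.1768, 0.0485]
tool_rot: [0.706, 0.041, -0.045, -0.705]
force: [-6.8, -0.7, 6.1]
finger_gap: 0.579
```

```bash
python3 st.py
python3 - <<'E'
from h import *
a={}
zoom("side","s18",370,200,420,240,12)
E
python3 - <<'E'
import cv2
b=cv2.imread('pics/side0.png')[200:240,370:420]
c=cv2.imread('pics/s18.png')
cv2.imwrite('pics/cmp.png',cv2.resize(cv2.hconcat([cv2.resize(b,(600,480),interpolation=cv2.INTER_CUBIC),c]),(800,320)))
E
```

```text
t 18.35 tcp [0.5087 0.1768 0.0485] F tool [-6.88 -6.05  0.17] T tool [-0.01  0.03  1.08] gap 0.579
unit x of tcp 0.0037 y -0.0001 yaw 0.1221
```

View pics/cmp.png

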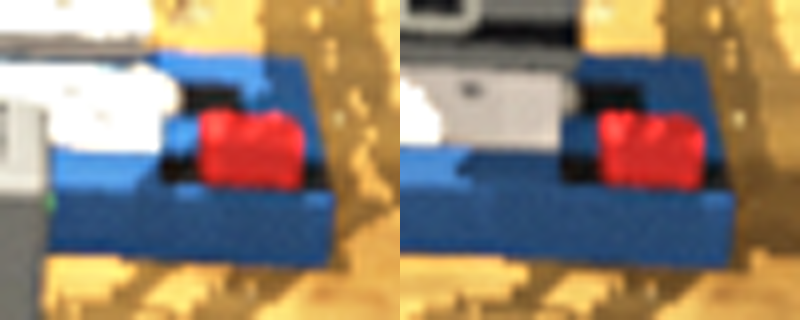

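The unit's pad is back at the same height as in the first picture, so the catch has clicked up. I'll ease off to see whether it holds.

Call:
{"op": "play_rows", "data": {"deltas": [[-0.0015,0,0,0,0,0],[-0.003,0,0,0,0,0],[-0.0045,0,0,0,0,0],[-0.0045,0,0,0,0,0]]}}

```text
t: 18.8
tcp_pos: [0.5074, 0.1767, 0.0484]
tool_rot: [0.706, 0.044, -0.042, -0.705]
force: [-2.8, 0.6, 1.5]
finger_gap: 0.581
```

```bash
python3 st.py
```

```text
t 18.8 tcp [0.5074 0.1767 0.0484] F tool [-2.66 -1.55  0.92] T tool [ 0.08 -0.04  0.42] gap 0.581
unit x of tcp 0.0024 y -0.0001 yaw 0.1217
```

Call:
{"op": "play_rows", "data": {"deltas": [[-0.0015,0,0,0,0,0],[-0.0015,0,0,0,0,0]]}}

```text
t: 19.0
tcp_pos: [0.5072, 0.1766, 0.0483]
tool_rot: [0.706, 0.045, -0.041, -0.705]
force: [0.6, 0.8, -2.5]
finger_gap: 0.579
```

```bash
python3 st.py
```

```text
t 19.0 tcp [0.5072 0.1766 0.0483] F tool [0.65 2.53 0.72] T tool [ 0.11 -0.01 -0.04] gap 0.579
unit x of tcp 0.0022 y -0.0001 yaw 0.1217
```

The catch holds: the force changes sign and the pack doesn't follow. Releasing and lifting.

Call:
{"op": "play_rows", "data": {"deltas": [[0,0,0,0,0,0],[0,0,0,0,0,0],[0,0,0,0,0,0],[0,0,0,0,0,0],[0,0,0,0,0,0],[0,0,0,0,0,0],[0,0,0,0,0,0]], "gripper": 0.08}}

```text
t: 19.7
tcp_pos: [0.5059, 0.1764, 0.0484]
tool_rot: [0.706, 0.044, -0.042, -0.705]
force: [0.5, 0.7, 0.6]
finger_gap: 0.94
```

Call:
{"op": "play_rows", "data": {"deltas": [[0,-0.01,0,0,0,0],[0,-0.03,0,0,0,0],[0,-0.06,0,0,0,0],[0,-0.09,0,0,0,0],[0,-0.12,0,0,0,0],[-0.04,-0.14,0,0,0,0],[-0.08,-0.16,0,0,0,0],[-0.12,-0.18,0,0,0,0],[-0.12,-0.18,0,0,0,0],[-0.12,-0.18,0,0,0,0],[-0.12,-0.18,0,0,0,0]]}}

```text
t: 20.8
tcp_pos: [0.3878, 0.1622, 0.2286]
tool_rot: [0.706, 0.044, -0.042, -0.705]
force: [-0.4, -0.3, 0.2]
finger_gap: 0.934
```

```bash
python3 st.py
python3 - <<'E'
from h import *
zoom("side","s20",320,160,450,260,6)
zoom("top","t20",200,100,400,320,2.7)
E
```

```text
t 20.8 tcp [0.3878 0.1622 0.2286] F tool [-0.48 -0.17 -0.24] T tool [-0.03  0.03 -0.02] gap 0.934
unit x of tcp -0.1181 y 0.0 yaw 0.1216
```

View pics/s20.png

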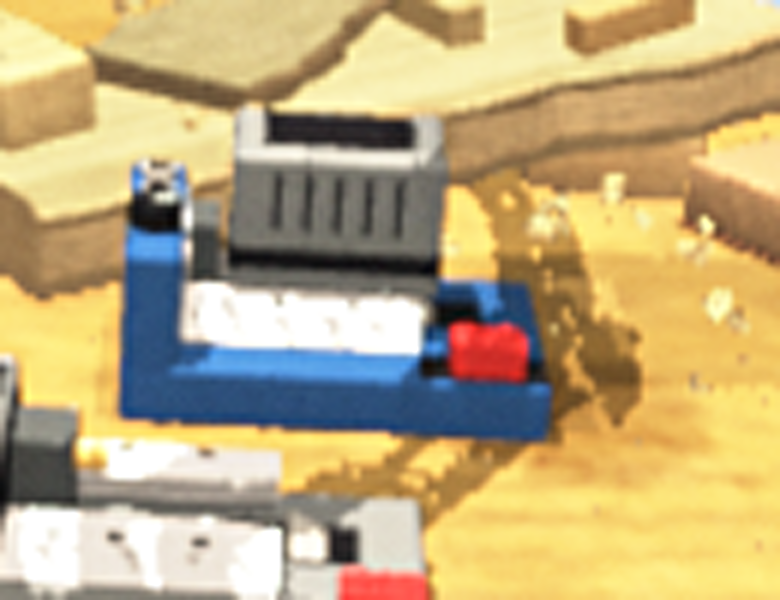

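View pics/t20.png

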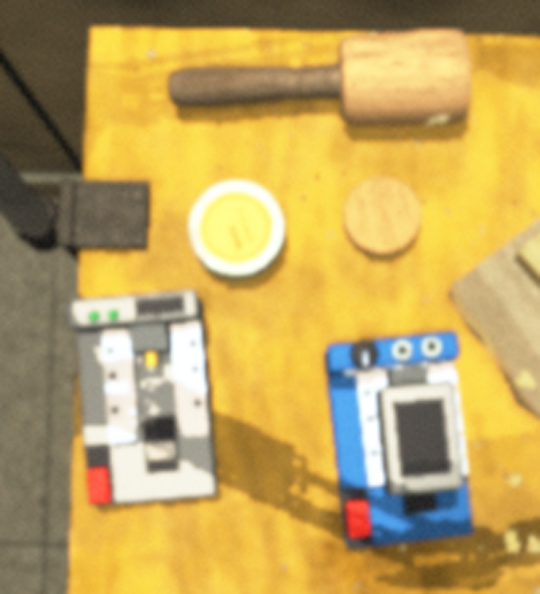

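```bash
python3 -c "
from station import *
print(sense()['t']);print(sign_off())"
```

```text
20.9
the job is handed in; nothing more can be done
None
```

The battery pack is latched in the blue power unit, the gripper has let go and is clear of everything, and I handed the job in at t = 20.9 s. Sign-off gave no verdict.

**What I did:**
- **Charger:** I pressed its red pad with the shut fingers. The pack slipped about 9 mm out over the catch, and I drew it out with only a few N of pull.
- **Power unit:** I set the pack down in front of the channel and slid it in. The push stayed at about 7 N or less, with side loads under 1 N.

**Last checks:**
- **Catch:** The unit's pad is back at the height it had in the first picture. Pulling back gently changed the sign of the force and the pack did not follow, so the catch is holding it.
- **After release:** The pictures show the pack still seated and lined up in the channel. Its origin is at about x = +8 mm of the unit, estimated from the arm position.
- **Other things:** The mallet, tin and round offcut look unmoved in the top view. I judged that by eye and did not measure it.

**Disagreements:** The side camera was off by about 2.6 pixels (roughly 4 mm), more than the stated calibration. The top camera read the charger about 2 mm off the line the gripper found. I corrected for both by comparing with the gripper's measured position.

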